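# Clear the brush caught in the oily-waste can

### The arm

A 6-joint arm with a two-finger parallel gripper is mounted at the origin on the work surface. World frame = base frame: x ahead of the robot, y to its left, z up, the work surface at z = 0. Lengths are in m, angles in degrees, forces in N, time in s.
With the tool pointing down it reaches from about 0.375 to 0.9 m from the base axis. Payload 3.1 kg.
Tool frame: the origin (TCP) lies at the very end of the fingers, on their centre line; the grasp point (between the pads) lies 19 mm behind it; z points along the fingers, y is the direction in which the jaws open and shut (so a half turn about z gives the same grasp; the last joint's range is limited). The gripper opens to 87 mm and grips with 3 to 60 N. Pads are 19 mm wide; open, the fingers measure 117 mm over their backs; the gripper's body (75 mm by 190 mm) begins 51 mm behind the grasp point.
Start: joints at [-81.847, 30.224, 82.088, -0, 67.689, -10.227], TCP at [0.197, -0.593, 0.199] pointing down, gripper open.
Joint ranges: [-176.69, 176.69], [-43.24, 126.21], [12.49, 139.97], [-82, 262], [0, 151.66], [-163.58, 163.58]. Speed limits (degrees/s): [159.86, 159.86, 180, 180, 180, 180].

### API

Orientations are given as a 3x3 rotation matrix whose columns are the frame's x, y, z axes.
In Python, from plant import readout, imaging, job gives the robot as it stands.
- The arm moves only by the tool servo_tool, never from a script. Its argument "commands" is a list that holds one entry, the list of rows, each a list of 7 numbers: the finger opening in m, from 0 to 0.087, then the shift along the tool's x, y, z in m, then the turn, a rotation vector about the tool's x, y, z in degrees. A call has 1 to 5 rows; each row is the pose to reach, as a shift and turn from the pose measured when the call began, along the tool's axes at that moment; what a row does not reach only later rows make up. A row lasts 1/12 s, in which the tool goes at most 41.7 mm and 7.16 degrees, less where a joint would pass 70% of its speed; a pose out of reach is approached as far as the arm can. A call with a gripper value outside its range is refused whole. The fingers move at their own pace and stop on an object; "force" is the grip in N (left out, the last holds). Time passes only in rows, so rows that repeat a pose let the fingers close. It gives the time, the measured TCP pose, the force and the opening at its end, in the units of the state.
- readout.read_state(): the state, without advancing time (a new reading comes with each control period).
- imaging.read_camera(name): name is "scene" or "top"; returns the picture (400x640x3 uint8, blue, green, red); there is no depth.
- imaging.camera_params(name): a dict with "camera_matrix" (3x3 intrinsics, pixels), "R" (3x3) and "t" (3): a world point X has camera coordinates R X + t. Camera axes: x right, y down, z forward; pixel columns grow to the right and rows downward; lengths in m; the calibration is good to about 2 mm. A picture is of the moment at which its call begins. camera_params takes no time and is no camera call.
- job.close_job(): hands the job in, once; it reports no verdict.
The state is a dict: "clock": time; "q": joint angles; "dq": joint speeds; "joint_efforts": joint torques, N m; "tool_pos": TCP position; "orientation": TCP orientation; "contact_force": force on the tool from outside, world axes, zero at the start; "wrist_torque": the same for the moment, N m; "opening": finger opening in m.
Only numpy, scipy, OpenCV 4.12 (cv2) and the standard library are available. Lean on these libraries where they do the work, as an engineer would, in place of code of your own. Each camera call takes 0.05 s, during which the arm holds its last target.

### The job

A worn-out oily brush has got caught under the lid of the red waste can, so the lid stands ajar. With the fingertips press the can's lever right down so that the lid opens fully and the brush drops inside, then let the lever up under control so that the lid shuts gently, without slamming, and take the hand away. Work the can only by its lever: do not touch the lid or the brush, and leave the tools and things around the can where they are.

Things in the scene. Friction and masses are not known exactly. Their poses are not given: they have to be found in the camera images.
- waste_can: red round steel waste can, 180 mm across, 260 mm tall to its rim, fixed to the bench. Origin: centre of its underside, on the bench; z up. Its own -x is the front, where the lever sticks out; +x is the back, with rod channel and lid hinge (to 120 mm from the axis). Inside it is 174 mm across, its floor 58 mm above the bench
- lever_pad (a point): centre of the top face of the black ribbed lever pad, 50 mm along the lever, 58 mm across, 10 mm thick; moves with the lever. It lies 200 mm in front of the can's axis (along the can's own -x), 97 mm clear of the lid's edge. Its top is 66 mm above the bench with the lid shut, 22 mm when pressed right down
- lever (a joint): lever angle, rad: 0 up (lid shut), 0.2 pressed right down on its stop = 44 mm of nearly straight downward pad travel (pivot 220 mm behind the pad's centre, 20 mm above the bench); 0.017 at the start. Pressing takes about 5 to 16 N. Only the lid's weight brings it back: it follows the finger up, and flies up if let go
- lid (a joint): opening of the flat steel lid, rad: 0 shut, 1.0 fully open; about 0.08 at the start, where it rests on the brush. Always 5 times the lever angle, both ways (1 mm of pad travel is about 0.023 rad). Undamped: falls shut in a fraction of a second if the lever is let go, and bangs if the pad comes up faster than about 80 mm/s near the end
- lid_edge (a point): top of the lid's rim at its front, over the lever; moves with the lid. The lid is a disc 206 mm across, 17 mm thick at its middle, overhanging the can's wall by 13 mm. Its hinge lies at the can's back, 118 mm from the can's axis and 261 mm above the bench; it swings up and back, away from the lever
- brush_mid (a point): balance point of the loose worn brush: flat pale wood handle 20 x 14 mm, steel ferrule, dark bristles 34 mm wide, 165 mm long in all. It lies across the rim under the lid, 60 degrees round from the front towards the can's own -y: handle sticking out 60 mm, bristles inside. This point is 22 mm inside the rim, so the brush tips and slides in by itself once the lid is well open
- socket_big: loose chromed socket, 32 mm across, 42 mm tall, standing upright beside the lever; origin: centre of its underside
- socket_small: loose chromed socket, 24 mm across, 38 mm tall, standing upright beside the lever; origin: centre of its underside
- cup_brush: loose steel wire cup brush, 66 mm across, 52 mm tall, standing bristles down; origin: centre of its underside
- screwdriver: loose screwdriver with green handle, 200 mm long, 26 mm thick, lying along its own x axis; origin: under its middle, on the bench
- wrench: loose steel spanner, 180 mm long, 8 mm thick, lying flat along its own x axis; origin: under its middle, on the bench
- tape: loose grey tape measure with an orange disc on each side, 72 x 36 x 62 mm tall; origin: centre of its underside
- spray: loose white and blue aerosol can, 65 mm across, 195 mm tall, standing; origin: centre of its underside
Things that resemble listed ones, but are neither listed nor needed, are in the scene too. What is shaped like the part that bears brush_mid but purple is not meant.

How it is judged:
By the outcome, as a careful person would: the job done as asked, in the order asked, and still so for the second after the job is handed in, with the robot touching nothing.
It also fails if it takes over 38 s, if anything falls off the work surface, if the arm or the gripper's body presses on something with over 40 N, if the wrist force passes 120 N, or if a joint passes its speed limit or range.

## Working session

There is one attempt and no reset: what is moved stays moved. The work goes in short steps, Python scripts to look and compute and a tool call to move; the robot and the scene stay as the last step left them, time stands still between calls to the robot, and variables do not carry over. Pictures are saved under pics/ and viewed, and the job is handed in when it is done.

Besides the shell and the picture viewer there is one more tool, called after "Call:" as name(argument=value, ...) on one line, values as JSON. servo_tool: Moves the arm, as the interface text tells. Its arguments: {"type":"object","properties":{"commands":{"type":"array","items":{"type":"array","items":{"type":"array","items":{"type":"number"}}}},"force":{"type":"number"}},"required":["commands"]}

```bash
mkdir -p pics; ls; python3 - <<'E'
from plant import readout, imaging
import cv2
s=readout.read_state(); print(s)
for n in("scene","top"):
    cv2.imwrite(f"pics/{n}0.png",imaging.read_camera(n)); print(imaging.camera_params(n))
E
```

```text
pics
{'clock': 0.0, 'q': array([-8.18465843e+01,  3.02775155e+01,  8.21588580e+01, -6.93723454e-04,
        6.76884358e+01, -1.02265389e+01]), 'dq': array([-0.01960352,  0.07533285,  0.011742  ,  0.04213877, -0.04875751,
       -0.07002465]), 'joint_efforts': array([-1.42366243e-03, -4.40052724e+01, -1.76596087e+01,  6.32137223e-02,
        5.80849964e-02, -1.76296567e-04]), 'tool_pos': array([ 0.19698962, -0.59229765,  0.19777353]), 'orientation': array([[ 9.48984993e-01,  3.15321075e-01, -3.20028073e-04],
       [ 3.15321014e-01, -9.48982621e-01,  2.15472401e-03],
       [ 3.75728812e-04, -2.14571233e-03, -9.99997627e-01]]), 'contact_force': array([-0.64316747, -0.85142744,  0.25816757]), 'wrist_torque': array([-0.00818143, -0.04520935, -0.0319705 ]), 'opening': 0.08692263895743657}
{'camera_matrix': array([[367.46363524,   0.        , 318.173571  ],
       [  0.        , 367.46363524, 203.87115415],
       [  0.        ,   0.        ,   1.        ]]), 'R': array([[ 0.42734042,  0.90409026,  0.00097943],
       [ 0.71887047, -0.33913437, -0.60680567],
       [-0.54827494,  0.26001668, -0.79484962]]), 't': array([-0.21305184, -0.25993026,  1.43637491])}
{'camera_matrix': array([[512.54542787,   0.        , 315.01436568],
       [  0.        , 512.54542787, 189.21554266],
       [  0.        ,   0.        ,   1.        ]]), 'R': array([[-0.00603034, -0.99979562,  0.01929638],
       [-0.99416517,  0.00391585, -0.10779737],
       [ 0.10769977, -0.01983384, -0.9939856 ]]), 't': array([-0.02108159,  0.52497253,  1.64645351])}
```

View pics/scene0.png

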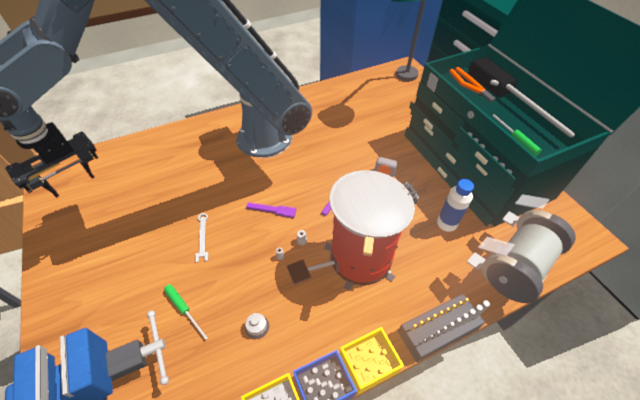

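View pics/top0.png

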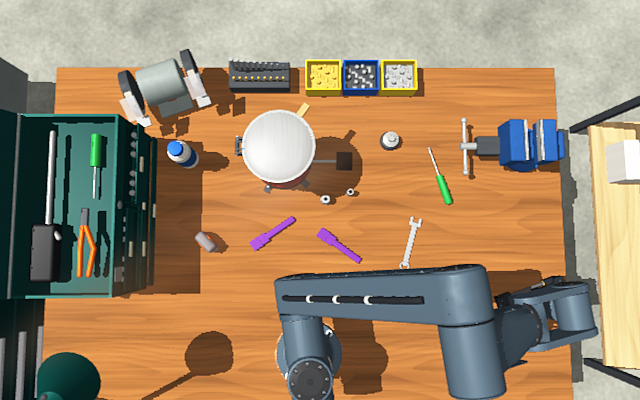

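The scene view shows the black pad at about (299,271) and the handle at (368,245). In the top view the pad is at about (344,161), the sockets at (325,199) and (350,191), the cup brush at (390,141), and the brush handle at (302,109). Next I measure the pad.

```bash
cat > h.py <<'E'
import numpy as np
from plant import imaging
P={n:imaging.camera_params(n) for n in("scene","top")}
def onz(n,u,v,z):
    p=P[n];R,t,K=p["R"],p["t"],p["camera_matrix"]
    d=R.T@np.linalg.solve(K,[u,v,1.]);c=-R.T@t
    return c+d*(z-c[2])/d[2]
def proj(n,X):
    p=P[n];x=p["camera_matrix"]@(p["R"]@np.array(X)+p["t"]);return x[:2]/x[2]
E
python3 - <<'E'
import cv2,numpy as np
from h import *
for n,r in(("scene",(270,240,70,60)),("top",(310,130,70,80))):
    im=cv2.imread(f"pics/{n}0.png");x,y,w,h=r
    c=im[y:y+h,x:x+w];cv2.imwrite(f"pics/{n}0z.png",cv2.resize(c,None,fx=8,fy=8,interpolation=cv2.INTER_CUBIC)[:600])
print("pad",onz("scene",299,270,.063),onz("top",344,160,.063))
for u,v,z in((325,199,.042),(350,191,.038),(390,141,.05)):print(onz("top",u,v,z))
print("lid",onz("top",279,146,.28), "handle",onz("top",304,106,.26))
E
```

```text
pad [ 0.61588951 -0.1143341   0.063     ] [ 0.61550506 -0.11705107  0.063     ]
[ 0.49142974 -0.05556218  0.042     ]
[ 0.51755418 -0.13729444  0.038     ]
[ 0.68009691 -0.26937654  0.05      ]
lid [0.61956817 0.08131029 0.28      ] handle [0.73955467 0.01101276 0.26      ]
```

View pics/scene0z.png

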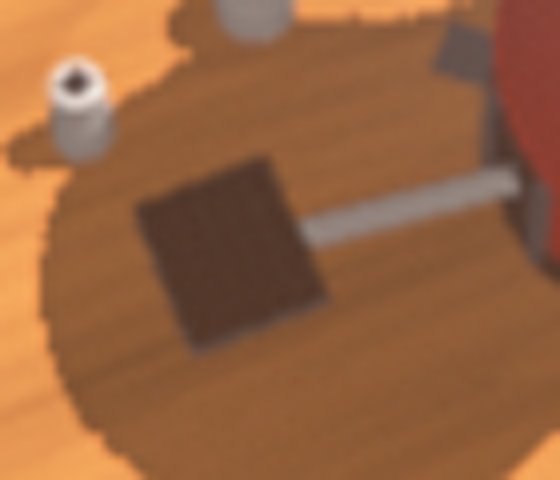

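View pics/top0z.png

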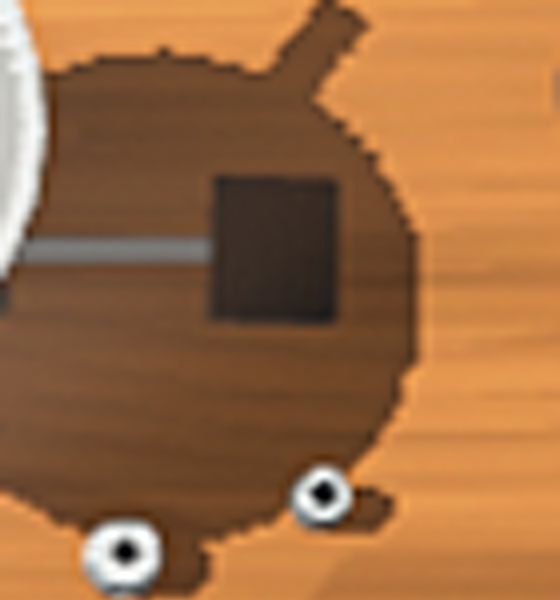

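```bash
cat > to.py <<'E'
import sys,numpy as np
from scipy.spatial.transform import Rotation as Ro
from plant import readout
s=readout.read_state();R=s["orientation"]
G=np.array([[0,1,0],[1,0,0],[0,0,-1.]])
T=np.array([float(a) for a in sys.argv[1:4]])
print("t",round(s["clock"],2),"p",s["tool_pos"].round(4),"F",s["contact_force"].round(1))
print("shift",(R.T@(T-s["tool_pos"])).round(4),"turn",Ro.from_matrix(R.T@G).as_rotvec(degrees=True).round(2),"q",s["q"].round(0))
E
python3 - <<'E'
from h import *
print(onz("scene",299,271.6,.062),onz("top",344.1,161.3,.062))
E
python3 to.py .613 -.118 .14
```

```text
[ 0.61989622 -0.11611918  0.062     ] [ 0.6114271  -0.11740012  0.062     ]
t 0.1 p [ 0.197  -0.5924  0.1979] F [ 0.6 -0.2  0.6]
shift [ 0.5444 -0.3189  0.0587] turn [ -0.08  -0.09 -71.62] q [-82.  30.  82.  -0.  68. -10.]
```

Call:
servo_tool(commands=[[[0.0, 0.034, -0.02, 0, 0, 0, -5], [0.0, 0.068, -0.04, 0, 0, 0, -10], [0.0, 0.102, -0.06, 0, 0, 0, -15], [0.0, 0.136, -0.08, 0, 0, 0, -20], [0.0, 0.17, -0.1, 0, 0, 0, -25]]], force=20)

```text
clock: 0.52
tool_pos: [0.3274, -0.4421, 0.1977]
orientation: [[0.724, 0.689, -0.001], [0.689, -0.724, 0.003], [0.002, -0.003, -1.0]]
contact_force: [1.4, -0.4, 0.2]
opening: 0.0616
```

```bash
python3 to.py .615 -.118 .15
```

```text
t 0.52 p [ 0.3274 -0.4421  0.1977] F [ 1.4 -0.4  0.2]
shift [ 0.4317 -0.0364  0.0485] turn [ -0.1   -0.14 -46.42] q [-65.  25.  93.   0.  63. -19.]
```

Call:
servo_tool(commands=[[[0.0, 0.04, -0.003, 0, 0, 0, -5], [0.0, 0.08, -0.006, 0, 0, 0, -10], [0.0, 0.12, -0.009, 0, 0, 0, -15], [0.0, 0.16, -0.012, 0, 0, 0, -20], [0.0, 0.2, -0.016, 0, 0, 0, -25]]])

```text
clock: 0.93
tool_pos: [0.4622, -0.2909, 0.1978]
orientation: [[0.361, 0.932, -0.001], [0.932, -0.361, 0.003], [0.003, -0.002, -1.0]]
contact_force: [0.1, -0.2, -0.3]
opening: 0.0284
```

```bash
python3 to.py .615 -.118 .15
```

```text
t 0.93 p [ 0.4622 -0.2909  0.1978] F [ 0.1 -0.2 -0.3]
shift [0.2163 0.0801 0.0482] turn [ -0.09  -0.18 -21.18] q [-44.  24.  93.   0.  62. -23.]
```

Call:
servo_tool(commands=[[[0.0, 0.038, 0.014, 0.005, 0, 0, -5], [0.0, 0.076, 0.028, 0.01, 0, 0, -10], [0.0, 0.114, 0.042, 0.015, 0, 0, -15], [0.0, 0.152, 0.056, 0.02, 0, 0, -20], [0.0, 0.185, 0.07, 0.03, 0, 0, -21.2]]])

```text
clock: 1.35
tool_pos: [0.5958, -0.1412, 0.1684]
orientation: [[-0.005, 1.0, 0.0], [1.0, 0.005, 0.003], [0.003, 0.0, -1.0]]
contact_force: [0.4, -0.9, -0.2]
opening: 0.0014
```

```bash
python3 to.py .615 -.118 .11
```

```text
t 1.35 p [ 0.5958 -0.1412  0.1684] F [ 0.4 -0.9 -0.2]
shift [0.0229 0.0193 0.0584] turn [ 0.01 -0.18  0.27] q [-24.  31.  86.   0.  63. -24.]
```

Call:
servo_tool(commands=[[[0.0, 0.01, 0.01, 0.02, 0, 0, 0], [0.0, 0.023, 0.019, 0.04, 0, 0, 0], [0.0, 0.023, 0.019, 0.05, 0, 0, 0.2], [0.0, 0.023, 0.019, 0.058, 0, 0, 0.2], [0.0, 0.023, 0.019, 0.058, 0, 0, 0.2]]])

```text
clock: 1.77
tool_pos: [0.6128, -0.118, 0.1084]
orientation: [[-0.001, 1.0, -0.004], [1.0, 0.001, 0.004], [0.004, -0.004, -1.0]]
contact_force: [-0.4, 0.5, -0.1]
opening: 0.0004
```

```bash
python3 to.py .615 -.118 .062; python3 - <<'E'
import cv2
from plant import imaging
a=imaging.read_camera("scene")[170:320,220:440];b=imaging.read_camera("top")[90:240,220:440]
cv2.imwrite("pics/a1.png",cv2.resize(cv2.vconcat([a,b]),None,fx=2,fy=2,interpolation=cv2.INTER_CUBIC))
E
```

```text
t 1.77 p [ 0.6128 -0.118   0.1084] F [-0.4  0.5 -0.1]
shift [-0.0002  0.0024  0.0464] turn [-0.24 -0.24  0.06] q [-21.  36.  87.   0.  57. -21.]
```

View pics/a1.png

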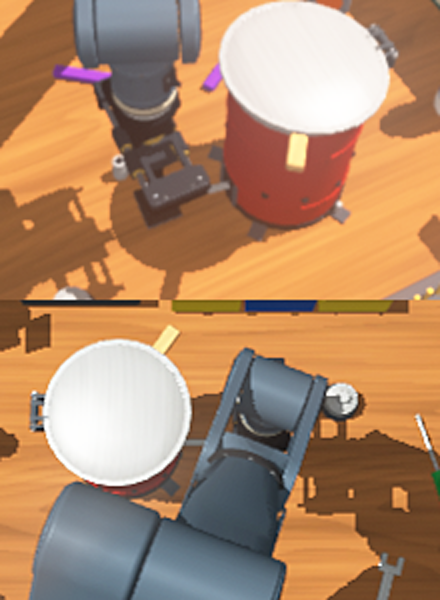

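Zoomed views: the closed fingers are over the pad and the lid is still ajar on the handle. I check that the upper arm stays clear of the lid's swing.

```bash
python3 - <<'E'
import cv2,numpy as np
from h import *
# predicted open lid outline, can axis c, lever dir -y
c=np.array([.614,.083]);h=np.array([c[0],c[1]+.118,.261])
out={}
for n in P:
    im=imaging.read_camera(n)
    for th,col in((.09,(0,255,255)),(.5,(0,255,0)),(1.,(255,0,255))):
        pts=[]
        for a in np.linspace(0,2*np.pi,60):
            lx=.103*np.cos(a); r=.118+.103*np.sin(a)
            for w in(.017,):
                pts.append(proj(n,[h[0]+lx,h[1]-r*np.cos(th)+w*np.sin(th)*-1*-1,h[2]+r*np.sin(th)+w*np.cos(th)]))
        cv2.polylines(im,[np.int32(pts)],True,col,1)
    out[n]=im
cv2.imwrite("pics/a2.png",np.vstack([out["scene"][20:320],out["top"][60:360]]))
E
```

```text
(no output)
```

View pics/a2.png

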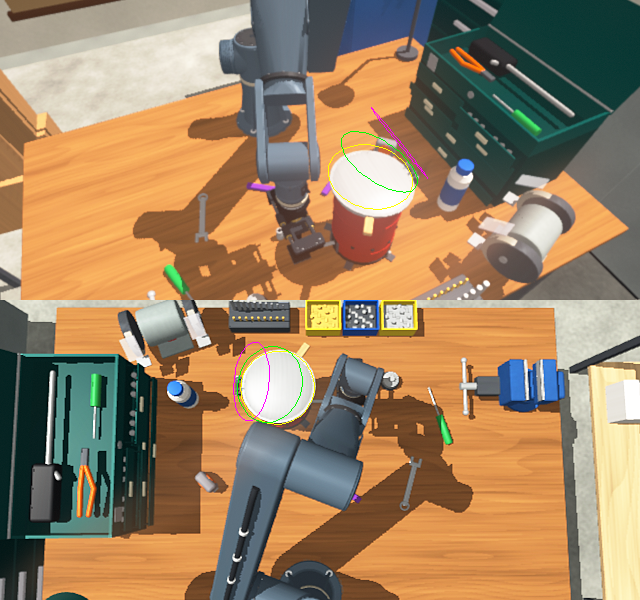

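The predicted lid outline matches the real lid, so the can's pose is confirmed. The lid's open swing stays clear of the arm in the scene view, so I descend and press.

Call:
servo_tool(commands=[[[0.0, 0, 0.002, 0.012, 0, 0, 0], [0.0, 0, 0.002, 0.024, 0, 0, 0], [0.0, 0, 0.002, 0.034, 0, 0, 0], [0.0, 0, 0.002, 0.042, 0, 0, 0], [0.0, 0, 0.002, 0.048, 0, 0, 0]]])

```text
clock: 2.38
tool_pos: [0.6161, -0.119, 0.0617]
orientation: [[0.001, 1.0, -0.0], [1.0, -0.001, 0.003], [0.003, -0.0, -1.0]]
contact_force: [-0.6, 1.0, -0.1]
opening: 0.0006
```

```bash
python3 to.py .615 -.118 .022
```

```text
t 2.38 p [ 0.6161 -0.119   0.0617] F [-0.6  1.  -0.1]
shift [ 0.0009 -0.0011  0.0397] turn [-0.03 -0.18 -0.03] q [-21.  40.  88.   0.  52. -21.]
```

Call:
servo_tool(commands=[[[0.0, 0, 0, 0.004, 0, 0, 0], [0.0, 0, 0, 0.008, 0, 0, 0], [0.0, 0, 0, 0.012, 0, 0, 0], [0.0, 0, 0, 0.016, 0, 0, 0], [0.0, 0, 0, 0.02, 0, 0, 0]]])

```text
clock: 2.8
tool_pos: [0.6163, -0.119, 0.0416]
orientation: [[0.0, 1.0, 0.0], [1.0, -0.0, 0.003], [0.003, 0.0, -1.0]]
contact_force: [-0.2, -0.4, -0.9]
opening: 0.0008
```

```bash
python3 to.py .615 -.118 .022
```

```text
t 2.8 p [ 0.6163 -0.119   0.0416] F [-0.2 -0.4 -0.9]
shift [ 0.0009 -0.0013  0.0196] turn [ 0.01 -0.17 -0.03] q [-21.  42.  88.   0.  50. -21.]
```

There is no contact force at z = 0.042, which is suspicious, so I look.

```bash
python3 - <<'E'
import cv2
from plant import imaging
a=imaging.read_camera("scene");cv2.imwrite("pics/a3f.png",a)
b=imaging.read_camera("top")[60:260,220:440]
cv2.imwrite("pics/a3.png",cv2.resize(a[150:300,240:440],None,fx=4,fy=4,interpolation=cv2.INTER_CUBIC));cv2.imwrite("pics/a3t.png",cv2.resize(b,None,fx=2,fy=2))
E
python3 to.py .615 -.118 .022
```

```text
t 2.9 p [ 0.6157 -0.1187  0.0412] F [-1.3  0.3  0.7]
shift [ 0.0007 -0.0007  0.0192] turn [-0.08 -0.21 -0.03] q [-21.  42.  88.   0.  50. -21.]
```

View pics/a3.png

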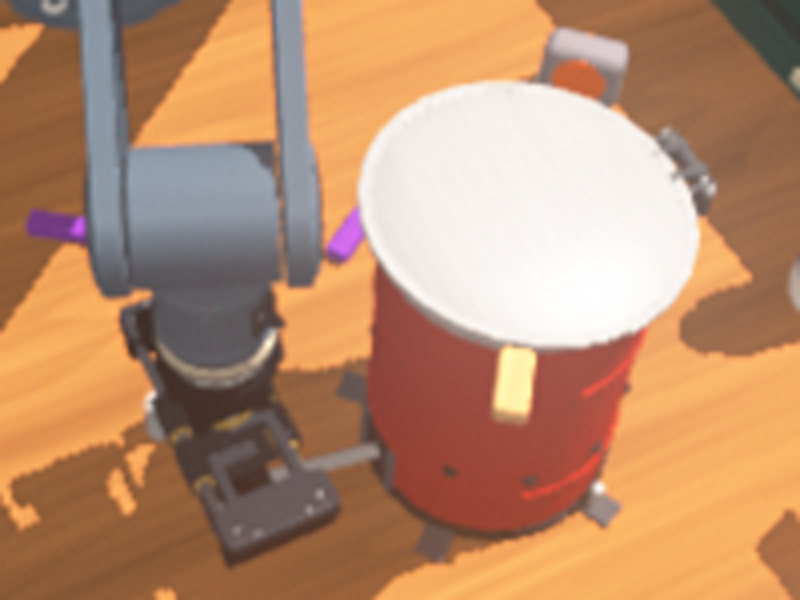

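View pics/a3t.png

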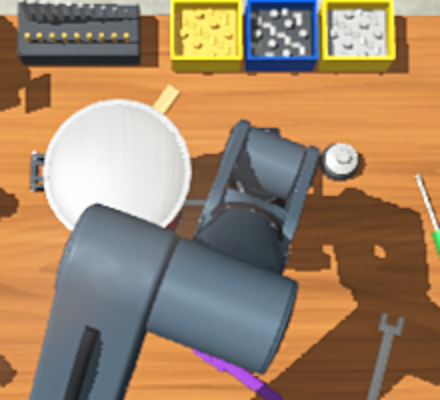

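```bash
python3 - <<'E'
import cv2,numpy as np
from h import *
M=[P[n]["camera_matrix"]@np.c_[P[n]["R"],P[n]["t"]] for n in("scene","top")]
def tri(a,b):
    X=cv2.triangulatePoints(M[0],M[1],np.array(a,float),np.array(b,float)).ravel();X=X[:3]/X[3]
    return X.round(4), np.linalg.norm(proj("scene",X)-a).round(1)
print("pad",tri((299,271.6),(344.1,161.3)))
# corners: scene zoom (136,207),(267,157),(325,297),(195,352); top zoom (212,178)(338,178)(336,322)(210,320)
S=[(287,265.9),(303.4,259.6),(310.6,277.1),(294.4,284)]
T=[(352,170.2),(336.3,170),(336.5,152.3),(352.2,152.3)]
for a,b in zip(S,T): print(tri(a,b))
print("sock",tri((270+77/8,240+80/8),(310+322/8,130+493/8)))
print("tcp",proj("scene",[.6157,-.1187,.0412]),proj("top",[.6157,-.1187,.0412]))
for z in(.06,.04,.02,.0):print(z,onz("scene",299,271.6,z),onz("top",344.1,161.3,z))
E
```

```text
pad (array([ 0.6137, -0.1169,  0.0513]), np.float64(1.0))
(array([ 0.5841, -0.1416,  0.0541]), np.float64(1.2))
(array([ 0.5851, -0.091 ,  0.053 ]), np.float64(1.1))
(array([ 0.6432, -0.0932,  0.0509]), np.float64(0.5))
(array([ 0.6431, -0.1435,  0.0523]), np.float64(1.1))
sock (array([ 0.5163, -0.1373,  0.0342]), np.float64(0.7))
tcp [297.86437647 274.13189361] [343.99947725 161.03721496]
0.06 [ 0.61892996 -0.11578759  0.06      ] [ 0.61175436 -0.11755571  0.06      ]
0.04 [ 0.60926737 -0.11247164  0.04      ] [ 0.61502692 -0.11911156  0.04      ]
0.02 [ 0.59960478 -0.1091557   0.02      ] [ 0.61829949 -0.12066742  0.02      ]
0.0 [ 0.58994219 -0.10583976  0.        ] [ 0.62157206 -0.12222327  0.        ]
```

```bash
python3 - <<'E'
import cv2,numpy as np
from h import *
from plant import readout
def draw(im,n,p,R,y0,x0,f,pts):
    for q,col in pts:
        X=p+R@np.array(q); u=(proj(n,X)-[x0,y0]+.5)*f
        cv2.circle(im,tuple(np.int32(u)),3,col,-1)
s=readout.read_state()
a=cv2.imread("pics/a3f.png")
a=cv2.resize(a[190:300,240:350],None,fx=5,fy=5,interpolation=cv2.INTER_CUBIC)
body=[((x,y,z),c) for x in(-.0375,.0375) for y in(-.095,.095) for z,c in((-.07,(0,255,0)),)]
body+=[((0,0,-k*.02),(0,0,255)) for k in range(5)]
# pad corners
draw(a,"scene",s["tool_pos"],s["orientation"],190,240,5,body)
for X in[(.584,-.1416,.06),(.584,-.0915,.06),(.643,-.0915,.06),(.643,-.1416,.06)]:
    cv2.circle(a,tuple(np.int32((proj("scene",X)-[240,190]+.5)*5)),3,(255,255,0),-1)
cv2.imwrite("pics/a4.png",a)
im=cv2.imread("pics/scene0.png")[90:230,0:140];im=cv2.resize(im,None,fx=4,fy=4,interpolation=cv2.INTER_CUBIC)
R0=np.array([[.949,.3153,0],[.3153,-.949,.002],[0,-.002,-1]])
draw(im,"scene",np.array([.197,-.5923,.1978]),R0,90,0,4,body+[((0,y,0),(255,0,255)) for y in(-.0585,-.0435,.0435,.0585)])
cv2.imwrite("pics/a5.png",im)
E
```

```text
(no output)
```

View pics/a4.png

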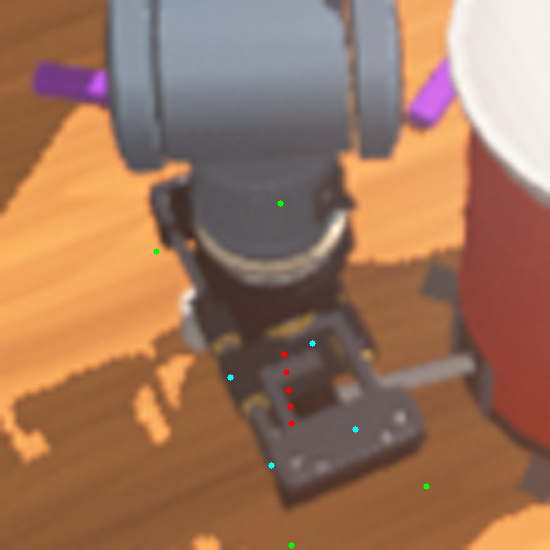

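View pics/a5.png

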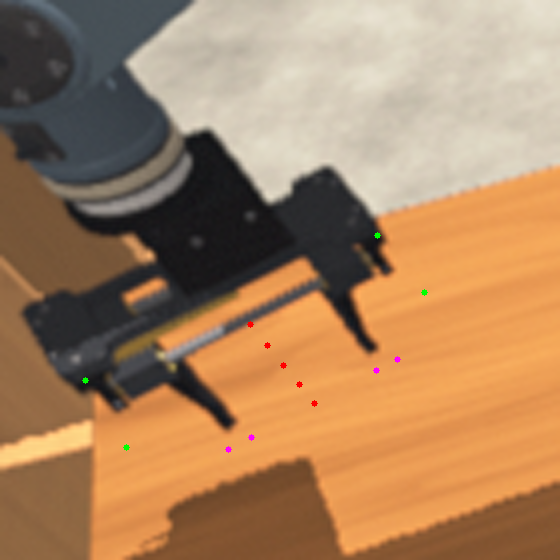

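In the start picture the real fingertips sit about 17 mm behind the reported TCP along the tool axis. So the tips are only just at the pad now. I continue down, guided by force and by the lid in the picture.

Call:
servo_tool(commands=[[[0.0, 0, 0, 0.003, 0, 0, 0], [0.0, 0, 0, 0.006, 0, 0, 0], [0.0, 0, 0, 0.009, 0, 0, 0], [0.0, 0, 0, 0.009, 0, 0, 0]]])

```text
clock: 3.23
tool_pos: [0.6164, -0.12, 0.0333]
orientation: [[-0.0, 1.0, 0.0], [1.0, 0.0, 0.001], [0.001, 0.0, -1.0]]
contact_force: [-1.7, -1.6, 7.1]
opening: 0.0006
```

```bash
cat > look.py <<'E'
import cv2,sys
from plant import imaging
a=imaging.read_camera("scene")
cv2.imwrite("pics/%s.png"%sys.argv[1],cv2.resize(a[130:300,240:440],None,fx=3,fy=3,interpolation=cv2.INTER_CUBIC))
E
python3 look.py a6;python3 to.py .615 -.118 .022
```

```text
t 3.28 p [ 0.6164 -0.1199  0.0336] F [-1.6 -2.8  8.7]
shift [ 0.0019 -0.0014  0.0116] turn [ 0.01 -0.09 -0.  ] q [-21.  43.  89.   0.  49. -21.]
```

View pics/a6.png

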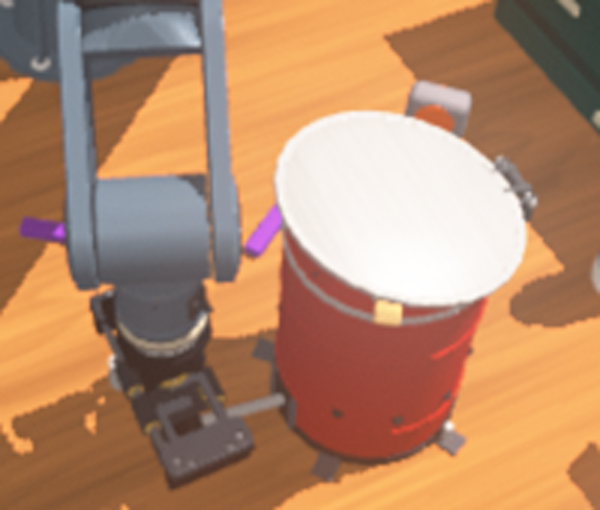

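Contact force is about 8 N and the lid is rising, with the handle end at zoom (388,312). I continue pressing.

Call:
servo_tool(commands=[[[0.0, 0, 0, 0.005, 0, 0, 0], [0.0, 0, 0, 0.01, 0, 0, 0], [0.0, 0, 0, 0.015, 0, 0, 0], [0.0, 0, 0, 0.02, 0, 0, 0]]])

```text
clock: 3.62
tool_pos: [0.6164, -0.1222, 0.0153]
orientation: [[-0.002, 1.0, 0.001], [1.0, 0.002, -0.002], [-0.002, 0.001, -1.0]]
contact_force: [-3.7, -6.2, 7.9]
opening: 0.0006
```

```bash
python3 look.py a7;python3 to.py .615 -.118 .022
```

```text
t 3.67 p [ 0.6163 -0.1216  0.014 ] F [-0.3 -1.1  1.1]
shift [ 0.0036 -0.0013 -0.008 ] turn [0.03 0.05 0.03] q [-21.  44.  89.  -0.  47. -21.]
```

View pics/a7.png

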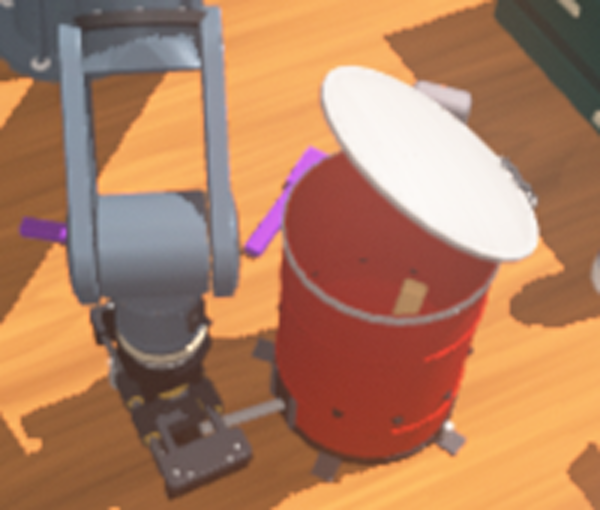

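The brush is already sliding in (zoom (410,297)) with the lid about half open. I press on to the stop.

Call:
servo_tool(commands=[[[0.0, 0.001, 0, 0.003, 0, 0, 0], [0.0, 0.002, 0, 0.006, 0, 0, 0], [0.0, 0.002, 0, 0.009, 0, 0, 0], [0.0, 0.002, 0, 0.011, 0, 0, 0]]])

```text
clock: 4.0
tool_pos: [0.6167, -0.1217, 0.0041]
orientation: [[-0.002, 1.0, 0.002], [1.0, 0.002, -0.004], [-0.004, 0.002, -1.0]]
contact_force: [-2.6, -5.9, 5.8]
opening: 0.0007
```

```bash
python3 look.py a8;python3 to.py .615 -.118 .022
```

```text
t 4.05 p [ 0.6168 -0.1213  0.0036] F [-0.2 -1.8  2.8]
shift [ 0.0033 -0.0017 -0.0184] turn [0.1  0.19 0.06] q [-21.  45.  89.  -0.  45. -21.]
```

View pics/a8.png

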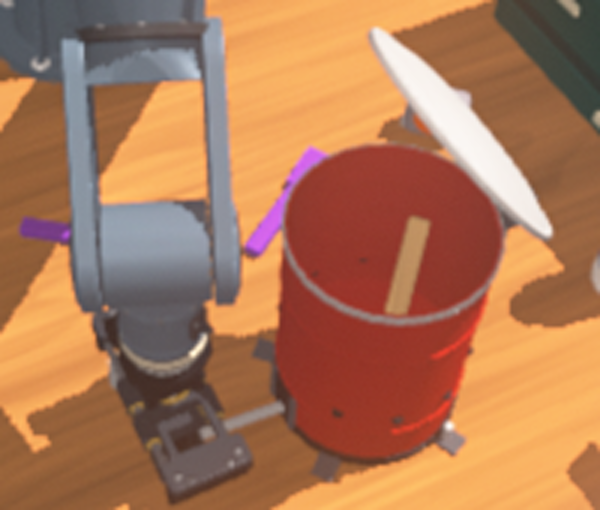

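Call:
servo_tool(commands=[[[0.0, 0.001, 0, 0.002, 0, 0, 0], [0.0, 0.001, 0, 0.004, 0, 0, 0], [0.0, 0.001, 0, 0.004, 0, 0, 0]]])

```text
clock: 4.3
tool_pos: [0.6169, -0.1211, 0.0]
orientation: [[-0.001, 1.0, 0.002], [1.0, 0.001, -0.004], [-0.004, 0.002, -1.0]]
contact_force: [-2.1, -4.3, 4.3]
opening: -0.0
```

```bash
python3 to.py .615 -.118 .022
```

```text
t 4.3 p [ 0.6169 -0.1211  0.    ] F [-2.1 -4.3  4.3]
shift [ 0.003  -0.0019 -0.022 ] turn [0.13 0.25 0.07] q [-21.  46.  89.  -0.  45. -21.]
```

Call:
servo_tool(commands=[[[0.0, 0.001, 0, 0.002, 0, 0, 0], [0.0, 0.001, 0, 0.003, 0, 0, 0], [0.0, 0.001, 0, 0.003, 0, 0, 0]]])

```text
clock: 4.55
tool_pos: [0.617, -0.1212, -0.0007]
orientation: [[-0.002, 1.0, 0.003], [1.0, 0.002, -0.006], [-0.006, 0.003, -1.0]]
contact_force: [-5.2, -4.8, 15.0]
opening: 0.0003
```

```bash
python3 look.py a9;python3 to.py .615 -.118 .022
```

```text
t 4.6 p [ 0.6171 -0.1212 -0.0007] F [-5.1 -4.4 13.4]
shift [ 0.0031 -0.002  -0.0227] turn [0.16 0.36 0.12] q [-21.  46.  89.  -0.  45. -21.]
```

View pics/a9.png

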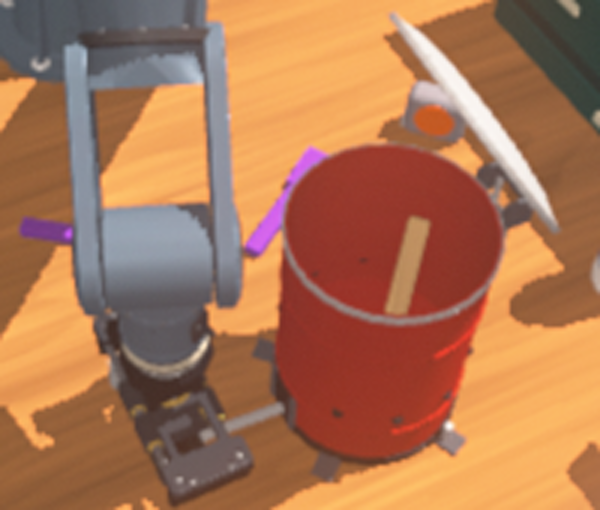

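The stop is reached: z is halted and the force jumps to about 14 N. The brush rests inside. I press a touch more to be sure and check from the top.

Call:
servo_tool(commands=[[[0.0, 0.001, 0, 0.004, 0, 0, 0], [0.0, 0.001, 0, 0.004, 0, 0, 0], [0.0, 0.001, 0, 0.004, 0, 0, 0]]])

```text
clock: 4.85
tool_pos: [0.6171, -0.1213, -0.0008]
orientation: [[-0.003, 1.0, 0.003], [1.0, 0.003, -0.008], [-0.008, 0.003, -1.0]]
contact_force: [-7.4, -3.8, 22.5]
opening: 0.0003
```

```bash
python3 - <<'E'
import cv2
from plant import imaging
b=imaging.read_camera("top")[60:260,180:440]
cv2.imwrite("pics/b1.png",cv2.resize(b,None,fx=3,fy=3,interpolation=cv2.INTER_CUBIC))
E
python3 to.py .617 -.120 .066
```

```text
t 4.9 p [ 0.6171 -0.1213 -0.0008] F [-6.9 -2.8 22.8]
shift [ 0.0007  0.0001 -0.0668] turn [0.18 0.48 0.19] q [-21.  46.  89.  -1.  45. -21.]
```

View pics/b1.png

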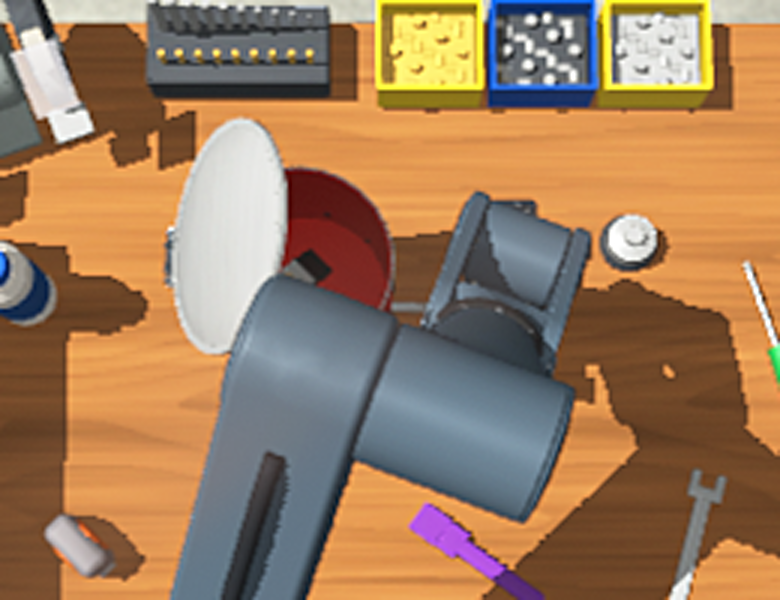

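Both views: the lid is fully open and the brush is inside (bristles at zoom (308,265)), with 22 N on the stop. I let the lever up slowly.

Call:
servo_tool(commands=[[[0.0, 0, 0, 0.001, 0, 0, 0], [0.0, 0, 0, -0.001, 0, 0, 0], [0.0, 0, 0, -0.003, 0, 0, 0], [0.0, 0, 0, -0.005, 0, 0, 0], [0.0, 0, 0, -0.007, 0, 0, 0]]])

```text
clock: 5.32
tool_pos: [0.6171, -0.1211, 0.0064]
orientation: [[-0.003, 1.0, 0.003], [1.0, 0.003, -0.008], [-0.008, 0.003, -1.0]]
contact_force: [-1.2, -0.5, 4.5]
opening: 0.0001
```

Call:
servo_tool(commands=[[[0.0, 0, 0, -0.002, 0, 0, 0], [0.0, 0, 0, -0.004, 0, 0, 0], [0.0, 0, 0, -0.006, 0, 0, 0], [0.0, 0, 0, -0.008, 0, 0, 0], [0.0, 0, 0, -0.01, 0, 0, 0]]])

```text
clock: 5.73
tool_pos: [0.6171, -0.1205, 0.0167]
orientation: [[-0.003, 1.0, 0.003], [1.0, 0.003, -0.007], [-0.007, 0.003, -1.0]]
contact_force: [-1.8, 0.9, 6.3]
opening: 0.0006
```

Call:
servo_tool(commands=[[[0.0, 0, 0, -0.002, 0, 0, 0], [0.0, 0, 0, -0.004, 0, 0, 0], [0.0, 0, 0, -0.006, 0, 0, 0], [0.0, 0, 0, -0.008, 0, 0, 0], [0.0, 0, 0, -0.01, 0, 0, 0]]])

```text
clock: 6.15
tool_pos: [0.6171, -0.1192, 0.0272]
orientation: [[-0.002, 1.0, 0.003], [1.0, 0.002, -0.006], [-0.006, 0.003, -1.0]]
contact_force: [-2.4, 1.9, 7.2]
opening: 0.0004
```

```bash
python3 look.py b2;python3 to.py .617 -.120 .066
```

```text
t 6.2 p [ 0.6171 -0.1191  0.0277] F [-2.2  1.9  8.8]
shift [-0.0011  0.     -0.0383] turn [0.16 0.31 0.14] q [-21.  43.  89.  -0.  48. -21.]
```

View pics/b2.png

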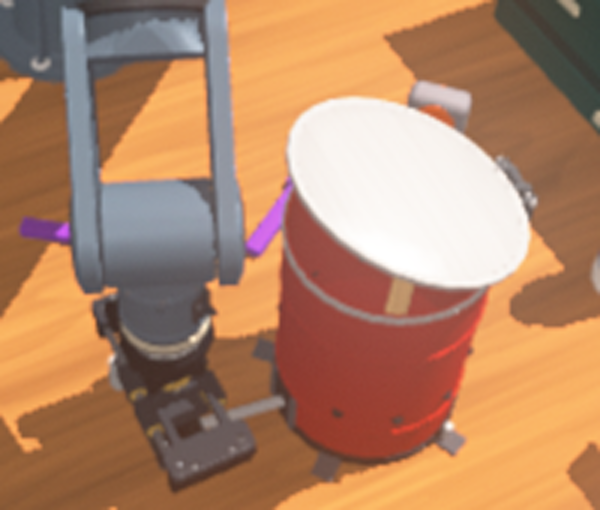

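The lid is following the finger down and the brush is inside, seen below the rim. I continue more slowly to the end.

Call:
servo_tool(commands=[[[0.0, 0, 0, -0.0015, 0, 0, 0], [0.0, 0, 0, -0.003, 0, 0, 0], [0.0, 0, 0, -0.0045, 0, 0, 0], [0.0, 0, 0, -0.006, 0, 0, 0], [0.0, 0, 0, -0.007, 0, 0, 0]]])

```text
clock: 6.62
tool_pos: [0.6171, -0.1178, 0.0354]
orientation: [[-0.002, 1.0, 0.003], [1.0, 0.002, -0.004], [-0.004, 0.003, -1.0]]
contact_force: [-1.6, 2.2, 7.5]
opening: 0.0004
```

Call:
servo_tool(commands=[[[0.0, 0, 0, -0.001, 0, 0, 0], [0.0, 0, 0, -0.002, 0, 0, 0], [0.0, 0, 0, -0.003, 0, 0, 0], [0.0, 0, 0, -0.004, 0, 0, 0], [0.0, 0, 0, -0.005, 0, 0, 0]]])

```text
clock: 7.03
tool_pos: [0.6171, -0.1166, 0.0411]
orientation: [[-0.002, 1.0, 0.003], [1.0, 0.002, -0.002], [-0.002, 0.003, -1.0]]
contact_force: [-2.1, 1.9, 7.9]
opening: 0.0006
```

Call:
servo_tool(commands=[[[0.0, 0, 0, -0.001, 0, 0, 0], [0.0, 0, 0, -0.002, 0, 0, 0], [0.0, 0, 0, -0.003, 0, 0, 0], [0.0, 0, 0, -0.004, 0, 0, 0], [0.0, 0, 0, -0.005, 0, 0, 0]]])

```text
clock: 7.45
tool_pos: [0.617, -0.1163, 0.0455]
orientation: [[-0.001, 1.0, 0.002], [1.0, 0.001, -0.001], [-0.001, 0.002, -1.0]]
contact_force: [1.0, -0.0, 0.9]
opening: 0.0002
```

Call:
servo_tool(commands=[[[0.0, 0, 0, -0.001, 0, 0, 0], [0.0, 0, 0, -0.002, 0, 0, 0], [0.0, 0, 0, -0.003, 0, 0, 0], [0.0, 0, 0, -0.004, 0, 0, 0], [0.0, 0, 0, -0.005, 0, 0, 0]]])

```text
clock: 7.87
tool_pos: [0.617, -0.1163, 0.0506]
orientation: [[-0.001, 1.0, 0.002], [1.0, 0.001, -0.001], [-0.001, 0.002, -1.0]]
contact_force: [0.1, -0.6, 0.6]
opening: 0.0003
```

```bash
python3 look.py b3;python3 to.py .617 -.120 .066
```

```text
t 7.92 p [ 0.6171 -0.1164  0.0509] F [-0.2 -0.8  0. ]
shift [-0.0037 -0.0001 -0.0151] turn [0.15 0.08 0.08] q [-21.  41.  88.  -0.  50. -21.]
```

View pics/b3.png

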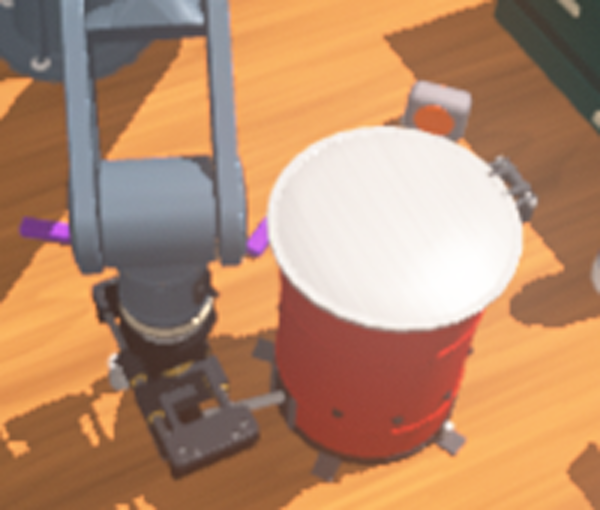

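The lid is shut and contact has ended. I take the hand up and away.

Call:
servo_tool(commands=[[[0.0, 0, 0, -0.015, 0, 0, 0], [0.0, 0, 0, -0.035, 0, 0, 0], [0.0, 0, 0, -0.06, 0, 0, 0], [0.0, 0, 0, -0.09, 0, 0, 0], [0.0, 0, 0, -0.12, 0, 0, 0]]])

```text
clock: 8.33
tool_pos: [0.6162, -0.116, 0.1716]
orientation: [[-0.001, 1.0, 0.001], [1.0, 0.001, -0.001], [-0.001, 0.001, -1.0]]
contact_force: [0.9, 0.8, -0.8]
opening: 0.0005
```

Call:
servo_tool(commands=[[[0.0, -0.025, 0, -0.02, 0, 0, 0], [0.0, -0.055, -0.02, -0.03, 0, 0, 0], [0.0, -0.085, -0.04, -0.03, 0, 0, 0], [0.0, -0.115, -0.06, -0.03, 0, 0, 0], [0.0, -0.145, -0.08, -0.03, 0, 0, 0]]])

```text
clock: 8.75
tool_pos: [0.5355, -0.2621, 0.2022]
orientation: [[-0.002, 1.0, 0.002], [1.0, 0.002, -0.002], [-0.002, 0.002, -1.0]]
contact_force: [-0.0, -0.6, -0.9]
opening: 0.0007
```

Call:
servo_tool(commands=[[[0.0, -0.03, -0.015, 0, 0, 0, 0], [0.0, -0.06, -0.03, 0, 0, 0, 0], [0.0, -0.09, -0.045, 0, 0, 0, 0], [0.0, -0.1, -0.05, 0, 0, 0, 0], [0.0, -0.1, -0.05, 0, 0, 0, 0]]])

```text
clock: 9.17
tool_pos: [0.4845, -0.3651, 0.2023]
orientation: [[0.002, 1.0, 0.002], [1.0, -0.002, -0.003], [-0.003, 0.002, -1.0]]
contact_force: [0.6, 0.1, -0.2]
opening: 0.0006
```

Call:
servo_tool(commands=[[[0.0, 0, 0, 0, 0, 0, 0], [0.0, 0, 0, 0, 0, 0, 0], [0.0, 0, 0, 0, 0, 0, 0]]])

```text
clock: 9.42
tool_pos: [0.4851, -0.3634, 0.2023]
orientation: [[0.001, 1.0, 0.002], [1.0, -0.001, -0.002], [-0.002, 0.002, -1.0]]
contact_force: [0.4, 1.4, 0.0]
opening: 0.0002
```

```bash
python3 - <<'E'
import cv2
from plant import imaging
for n in("scene","top"): cv2.imwrite(f"pics/c_{n}.png",imaging.read_camera(n))
E
python3 to.py .617 -.120 .066
```

```text
t 9.52 p [ 0.4852 -0.3635  0.2023] F [-0.3  0.7  0.7]
shift [0.2438 0.1315 0.1361] turn [ 0.13  0.11 -0.01] q [-47.  28.  85.   0.  67. -47.]
```

View pics/c_scene.png

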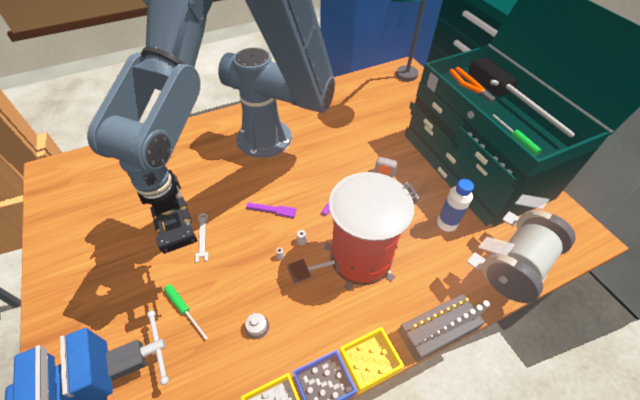

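View pics/c_top.png

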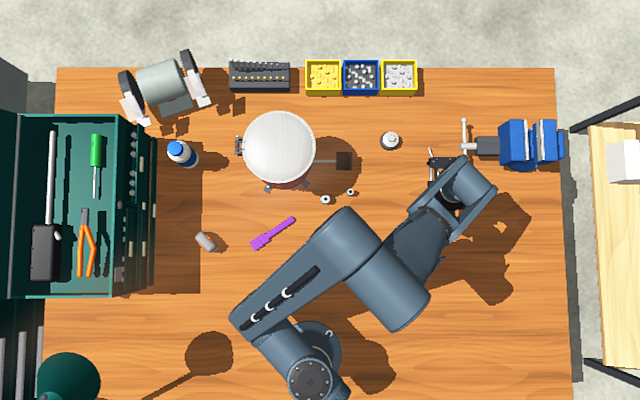

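The lid is shut (scene (372,205)) with no brush showing. The sockets, cup brush, screwdriver, wrench, tape and spray stand where they were, and the hand is clear. I hand the job in.

```bash
python3 -c "
from plant import job
print(job.close_job())"
```

```text
the job is handed in; nothing more can be done
None
```

The job is done and handed in at about 9.5 s of the 38 s allowed. I pressed the lever down to its stop with the closed fingertips, and pictures showed the lid fully open and the brush inside the can. I then let the lever up at about 25 mm/s, slowing to about 12 mm/s near the end, with the lid following the fingers until it was shut. The hand is lifted clear.

- **Last checks:** the lid is shut with no brush showing, the wrist reads no contact force, and the surrounding tools look unmoved by eye in both views. The highest force I read was about 23 N, on the lever stop.
- **Disagreement:** the fingers met the pad only at a reported height of about 0.04 m instead of 0.062 m. In the pictures the real fingertips sat about 17–20 mm behind the reported TCP. I therefore set the press by force and pictures rather than by height.

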